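# Pipette from its rest to the open tube

## Task

Take the pipette that has a tip fitted out of the inclined rest, turn it upright with the tip down, and bring the tip down into the mouth of the one tube in the rack that has no cap, ready to dispense. Finish while still holding the pipette there, upright and still, with the tip inside the tube below the rim but touching neither wall nor bottom. Leave the tubes, the other pipette and the tip box where they are.

Things in the scene. Friction and masses are not known exactly. Their poses are not given: they have to be found in the camera images.
- pipette: white hand pipette with a tip fitted, 242 mm long, about 100 g. Origin on its long axis in the upper handle, a good place to grip across y; z along it to the plunger button, x to the finger hook. Handle 26 mm in y, 32 mm in x, from z -0.110 to 0.022; button (16 mm wide) up to z 0.042; hook out to x 0.039 at z -0.004 to 0.016. Centre of mass near z -0.05. Starts loose in an outer place of the rest.
- pipette_tip (a point): end of that pipette's tip (2 mm wide), on the axis 200 mm below the pipette's origin (its -z). Upwards from it: tip 9 mm wide at 50 mm, shaft 18 mm wide from 72 to 90 mm, then the handle.
- spare_pipette: a like pipette without a tip (its nose ends 164 mm below its origin), same origin and axes, lying in the other outer place of the rest. To be left alone.
- rest: grey fixed pipette rest, 141 mm (x) by 190 (y), ribs to 141 high, origin under its centre. Places at y -0.06, 0 (empty), 0.06. A pipette lies along x at 40 degrees to level, tip low to -x, button high to +x, hook underneath, origin at x 0.058, z 0.163; its handle sits in open-topped notches 14 mm deep and is free from 30 mm below its origin upwards. Lifted straight up 60 mm it is clear.
- open_tube: the tube without a cap: clear plastic, 115 mm tall, 29.6 mm outside diameter, 25 mm bore, inner floor 6 mm above its underside, standing loose and upright in a hole of the rack. Origin at the centre of its underside, z up.
- tube_mouth (a point): centre of the open tube's mouth, in the plane of its rim, 115 mm above its origin and about 119 mm above the bench.
- capped_tube_a: a like tube with a screw cap 34 mm wide; top of the cap 118 mm above its origin (centre of the underside). To be left alone.
- capped_tube_b: another like tube with a screw cap, same size. To be left alone.
- rack: white tube rack, fixed to the bench, 96 mm (x) by 146 mm (y) and 50 mm high, origin under its centre; holes 46 mm deep at x -0.021 and 0.021, y -0.044, 0 and 0.044. The three tubes stand in three of the six holes; which is which varies.
- tip_box: closed box of pipette tips, 86 mm by 122 mm and 68 mm high, origin at the centre of its underside, standing loose on the bench. To be left alone.

How it is judged (in metres and radians):
On the way:
1. the pipette is drawn out of the rest: held by the fingers, raised at least 50 mm from where it lay, touching the rest nowhere (distance of pipette from where it was at the start of the episode above 0.05 m and height (world z) of pipette above 0.2 m and contact force between pipette and rest below 0.05 N and contact force between the fingers and pipette above 1 N), for 0.1 s.
At the end, for the whole second after the job is handed in: The pipette is held still in the fingers, within 15 degrees of upright, tip end inside the open tube (within 12 mm of its axis, 4 mm or more below the rim and above the floor), touching nothing else; tubes upright, tubes and spare pipette within 10 mm of their places, tip box within 15 mm (angle between pipette's own z axis and vertical below 0.26 rad and horizontal distance between pipette_tip and tube_mouth below 0.012 m and z of pipette_tip in the frame of open_tube between 0.01 and 0.111 m and contact force between the fingers and pipette above 1 N and linear speed of pipette below 0.02 m/s and height (world z) of pipette_tip above 0.013 m and contact force between pipette and open_tube below 0.1 N and contact force between pipette and rack below 0.1 N and contact force between pipette and rest below 0.1 N and contact force between pipette and capped_tube_a below 0.1 N and contact force between pipette and capped_tube_b below 0.1 N and contact force between pipette and spare_pipette below 0.1 N and contact force between pipette and tip_box below 0.1 N and angle between each of open_tube, capped_tube_a, capped_tube_b's own z axis and vertical below 0.12 rad and distance of each of open_tube, capped_tube_a, capped_tube_b, spare_pipette from where it was at the start of the episode below 0.01 m and distance of tip_box from where it was at the start of the episode below 0.015 m); the arm keeps its last pose, push and grip.
It fails at once if a tube is pulled up, pushed over or knocked out of its place (20 mm) (distance of any of open_tube, capped_tube_a, capped_tube_b from where it was at the start of the episode above 0.02 m).
It fails at once if the spare pipette is knocked about (20 mm) (distance of spare_pipette from where it was at the start of the episode above 0.02 m).
It fails at once if the tip box is pushed away (30 mm) (distance of tip_box from where it was at the start of the episode above 0.03 m).
It also fails if it takes over 40 s, if anything falls off the work surface, if the arm or the gripper's body presses on something with over 40 N, if the wrist force passes 120 N, or if a joint passes its speed limit or range.

## Robot

A 6-joint arm with a two-finger parallel gripper is mounted at the origin on the work surface. World frame = base frame: x ahead of the robot, y to its left, z up, the work surface at z = 0. Lengths are in mm, angles in degrees, forces in N, time in s.
With the tool pointing down it reaches from about 350 to 850 mm from the base axis. Payload 8.1 kg.
Tool frame: the origin (TCP) lies on the mounting face of the last link; the fingertips stand 173 mm ahead of it and the grasp point (between the pads) lies 155 mm ahead of it; z points along the fingers, y is the direction in which the jaws open and shut (so a half turn about z gives the same grasp; the last joint's range is limited). The gripper opens to 85 mm and grips with 20 to 120 N. Pads are 22 mm wide; open, the fingers measure 114 mm over their backs; the gripper's body (76 mm by 85 mm) begins 54 mm behind the grasp point. The pads swing forward as they close: fully open they stand 13 mm farther back than shut.
Start: joints at [62.429, 7.471, 85.268, -0, 87.261, -4.893], TCP at [231.308, 553.628, 404.692] pointing down, gripper open.
Joint ranges: [-169.43, 169.43], [-51.17, 129.36], [1.28, 143.12], [-76.62, 256.62], [0, 156.53], [-152.29, 152.29]. Speed limits (degrees/s): [136.94, 136.94, 159.86, 180, 180, 180].

## Interface

Orientations are given as [roll, pitch, yaw] about the fixed x, y, z axes, in that order (R = Rz(yaw) Ry(pitch) Rx(roll)).
In Python, from bench import * gives the robot as it stands.
- The arm moves only by the tool arm_command, never from a script. Its argument "plan" is a list of rows, each an object of numbers: "jaw": the closure, from 0 (fully open) to 1 (shut); "dx", "dy", "dz": the shift along the tool's x, y, z in mm; "wx", "wy", "wz": the turn, a rotation vector about the tool's x, y, z in rad. A call has 1 to 12 rows; each row is the pose to reach, as a shift and turn from the pose commanded when the call began, along the tool's axes at that moment; what a row does not reach only later rows make up. A row lasts 1/10 s, in which the tool goes at most 50 mm and 8.59 degrees, less where a joint would pass 70% of its speed; a pose out of reach is approached as far as the arm can. A call with a gripper value outside its range is refused whole. The fingers move at their own pace and stop on an object; "squeeze" is the grip in N (left out, the last holds). Time passes only in rows, so rows that repeat a pose let the fingers close. It gives the time, the measured TCP pose, the force and the opening at its end, in the units of the state.
- sense(): the state, without advancing time (a new reading comes with each control period).
- snapshot(name): name is "scene" or "top"; returns a dict with "pixels" (400x640x3 uint8, red, green, blue), "fx", "fy", "cx", "cy" (pixels), "k1" (the pictures are not rectified: a ray, as slopes to the right and down, at radius r is drawn at 1 + k1 r^2 times it, then the intrinsics apply), "extrinsics" (4x4, takes a point from camera to world coordinates). Camera axes: x right, y up, looking along -z (the intrinsics and any distortion apply to the point x, -y, -z); pixel columns grow to the right and rows downward; lengths in mm; the calibration is good to about 2 mm. A picture is of the moment at which its call begins. There is no depth.
- hand_in(): hands the job in, once; it reports no verdict.
Trained networks look in the newest picture that a camera, given by its name, has taken for a name from the list of things; names that differ only in an ending like _2 or _b are one class to them, and where a whole thing is asked for, a point or a joint stands for the part that bears it (a point fixed in the world has none). Each returns a list of dicts, best first, with "score" (0 to 1); they miss things now and then, are a little off and sometimes report something else, mostly with a low value. They report only what shows in the picture. A call takes as long as a camera call.
- recognise(camera, target): "box" ([left, top, width, height] in pixels, round what is visible of it).
- pinpoint(camera, target): "pixel" ([column, row] in pixels: a listed point, or the origin of a listed thing).
The state is a dict: "time": time; "joint_pos": joint angles; "qd": joint speeds; "joint_efforts": joint torques, N m; "tool_pos": TCP position; "tcp_rot": TCP orientation; "ft_force": force on the tool from outside, world axes, zero at the start; "wrist_torque": the same for the moment, N m; "finger_gap": finger opening in mm.
Only numpy, scipy, OpenCV 4.12 (cv2) and the standard library are available. Lean on these libraries where they do the work, as an engineer would, in place of code of your own. Each camera call takes 0.05 s, during which the arm holds its last target.

## Working session

There is one attempt and no reset: what is moved stays moved. The work goes in short steps, Python scripts to look and compute and a tool call to move; the robot and the scene stay as the last step left them, time stands still between calls to the robot, and variables do not carry over. Pictures are saved under pics/ and viewed, and the job is handed in when it is done.

Besides the shell and the picture viewer there is one more tool, called after "Call:" in YAML: its name, and indented under it one key for each argument. arm_command: Moves the arm, as the interface text tells. Its arguments: {"type":"object","properties":{"plan":{"type":"array"},"squeeze":{"type":"number"}},"required":["plan"]}

```bash
ls; mkdir -p pics
python3 - <<'E'
from bench import *
import cv2,numpy as np
print(sense())
for n in("scene","top"):
    s=snapshot(n); cv2.imwrite(f"pics/{n}0.png",s["pixels"][:,:,::-1])
    print(n,{k:(np.round(v,4).tolist() if k=="extrinsics" else v) for k,v in s.items() if k!="pixels"})
    for t in ["pipette","pipette_tip","spare_pipette","rest","open_tube","tube_mouth","capped_tube_a","rack","tip_box"]:
        print(t,[(np.round(d["pixel"],1).tolist(),round(d["score"],2)) for d in pinpoint(n,t)][:4])
E
```

```text
pics
{'time': 0.0, 'joint_pos': array([ 6.24276271e+01,  7.51633441e+00,  8.53284718e+01,  4.89672108e-04,
        8.72605395e+01, -4.89269275e+00]), 'qd': array([ 0.07951736, -0.03760443,  0.0579308 ,  0.03779617,  0.05380453,
       -0.05458561]), 'joint_efforts': array([-1.63998877e-03, -5.69410193e+01, -5.00548124e+01, -1.61601483e-04,
        1.51403347e-02,  5.54200824e-06]), 'tool_pos': array([231.21935755, 553.41979813, 403.63908085]), 'tcp_rot': array([-1.79895080e+02, -9.47220059e-03,  1.57320287e+02]), 'ft_force': array([ 0.06217364, -0.01451914,  0.55082004]), 'wrist_torque': array([0.06064252, 0.01650018, 0.04311745]), 'finger_gap': 85.40646395544063}
scene {'fx': 447.16511223506427, 'fy': 447.16511223506427, 'cx': 321.98125543427466, 'cy': 199.72633284794466, 'k1': -0.06502912300409723, 'extrinsics': [[-0.9963, -0.069, 0.0511, 658.9585], [0.0844, -0.6742, 0.7337, 637.7938], [-0.0162, 0.7353, 0.6776, 717.739], [0.0, 0.0, 0.0, 1.0]]}
pipette [([328.7, 241.0], 0.72)]
pipette_tip [([411.6, 274.4], 0.64)]
spare_pipette [([407.1, 273.5], 0.66), ([342.5, 298.0], 0.65)]
rest [(
[... 183 characters left out ...]
7.7], 0.73)]
top {'fx': 494.7079335567569, 'fy': 494.7079335567569, 'cx': 316.797274708994, 'cy': 196.77326001234533, 'k1': 0.004413300005698146, 'extrinsics': [[-0.0084, 0.993, -0.1175, 469.9422], [-0.9997, -0.0057, 0.0226, -0.6514], [0.0217, 0.1176, 0.9928, 1067.2534], [0.0, 0.0, 0.0, 1.0]]}
pipette [([230.6, 179.8], 0.64)]
pipette_tip [([242.6, 262.6], 0.69), ([292.8, 113.9], 0.51)]
spare_pipette [([165.9, 182.9], 0.63)]
rest [([217.5, 219.6], 0.62)]
open_tube [([362.2, 229.1], 0.51)]
tube_mouth [([369.9, 230.0], 0.59), ([386.1, 209.7], 0.35)]
capped_tube_a [([408.0, 229.4], 0.71), ([389.3, 211.4], 0.6)]
rack [([385.7, 222.2], 0.81), ([165.8, 184.5], 0.2)]
tip_box [([296.1, 116.3], 0.85)]
```

View pics/scene0.png

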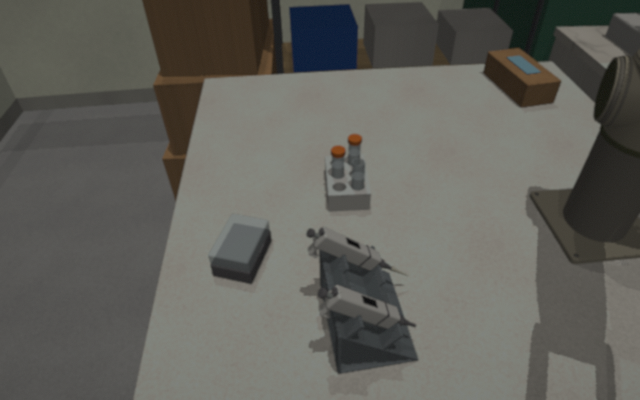

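View pics/top0.png

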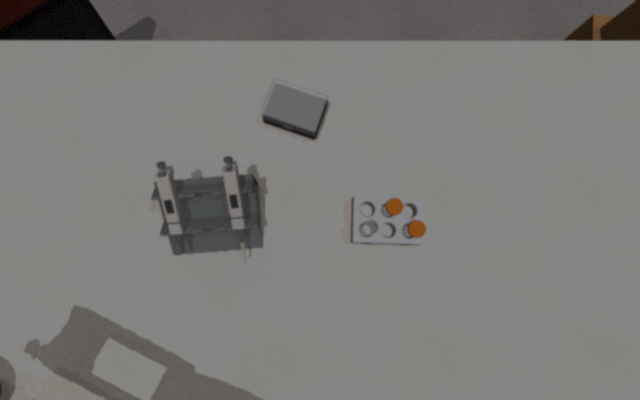

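The scene picture shows the tipped pipette at about (345,245) with its tip at (405,273), and the spare below it at (360,305). In the top picture the tipped pipette is at about (235,190), the spare at (168,200) and the rack at (388,220). The open tube looks to be the one at (367,229). I'll enlarge both and triangulate.

```bash
cat > h.py <<'E'
import numpy as np,cv2
from scipy.optimize import least_squares
def K(s): return np.array([[s["fx"],0,s["cx"]],[0,s["fy"],s["cy"]],[0,0,1]])
def ray(s,px):
    E=s["extrinsics"]
    u=cv2.undistortPoints(np.array([[px]],float),K(s),np.array([s["k1"],0,0,0.]))[0,0]
    return E[:3,3],E[:3,:3]@np.array([u[0],-u[1],-1])
def atz(s,px,z):
    o,d=ray(s,px); return o+d*(z-o[2])/d[2]
def proj(s,P):
    E=s["extrinsics"]; c=(np.atleast_2d(P)-E[:3,3])@E[:3,:3]
    x=c[:,0]/-c[:,2]; y=-c[:,1]/-c[:,2]; f=1+s["k1"]*(x*x+y*y)
    return np.c_[s["fx"]*x*f+s["cx"],s["fy"]*y*f+s["cy"]]
def tri(obs):
    A=np.zeros((3,3));b=np.zeros(3)
    for s,p in obs:
        o,d=ray(s,p);d=d/np.linalg.norm(d);M=np.eye(3)-np.outer(d,d);A+=M;b+=M@o
    P=np.linalg.solve(A,b); return P,[np.round(proj(s,P)[0]-p,1) for s,p in obs]
E
python3 - <<'E'
from bench import *
from h import *
import pickle
S={n:snapshot(n) for n in("scene","top")}
pickle.dump(S,open("S0.pkl","wb"))
t,s=S["top"],S["scene"]
print("mouth top@119",atz(t,(369.9,230),119)," scene",atz(s,(357.1,161.2),119))
print(tri([(t,(230.6,179.8)),(s,(328.7,241))]), tri([(t,(242.6,262.6)),(s,(411.6,274.4))]))
print("spare",tri([(t,(165.9,182.9)),(s,(342.5,298))]))
print("rack",atz(t,(385.7,222.2),0),atz(s,(349,190.1),0),"rest",atz(t,(217.5,219.6),0),atz(s,(365.5,321.8),0),"box",atz(t,(296.1,116.3),0),atz(s,(243.9,257.7),0))
def crop(n,x,y,w,h,k,f):
    im=S[n]["pixels"][y:y+h,x:x+w,::-1]; im=cv2.convertScaleAbs(im,alpha=1.6)
    cv2.imwrite(f,cv2.resize(im,None,fx=k,fy=k,interpolation=cv2.INTER_CUBIC))
crop("top",140,145,130,120,6,"pics/t_rest.png");crop("top",340,185,100,75,8,"pics/t_rack.png")
crop("scene",300,220,125,95,6,"pics/s_rest.png");crop("scene",315,125,65,90,6,"pics/s_rack.png")
E
```

```text
mouth top@119 [ 517.31752773 -123.6306948   119.        ]  scene [ 527.25480786 -126.11551753  119.        ]
(array([612.07503565, 137.28638664, 159.97688016]), [array([ 0.3, -1.2]), array([1.4, 0.2])]) (array([456.52157294, 129.33854576,  40.28563066]), [array([ 0. , -0.1]), array([0.1, 0. ])])
spare (array([604.55878398, 255.02444639, 163.94837717]), [array([ 0.1, -0.3]), array([0.4, 0.1])])
rack [ 539.89354719 -173.72788307    0.        ] [ 536.78376606 -167.02739497    0.        ] rest [548.00480576 189.17682681   0.        ] [5.53331879e+02 1.97570661e+02 1.13686838e-13] box [775.83386338  19.41512509   0.        ] [7.82301043e+02 2.21348529e+01 1.13686838e-13]
```

View pics/t_rest.png

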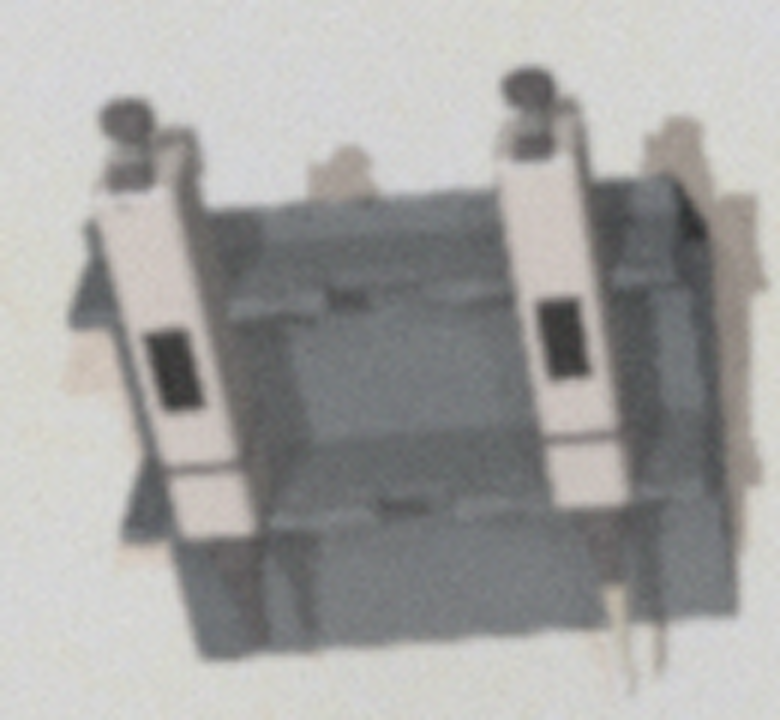

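View pics/t_rack.png

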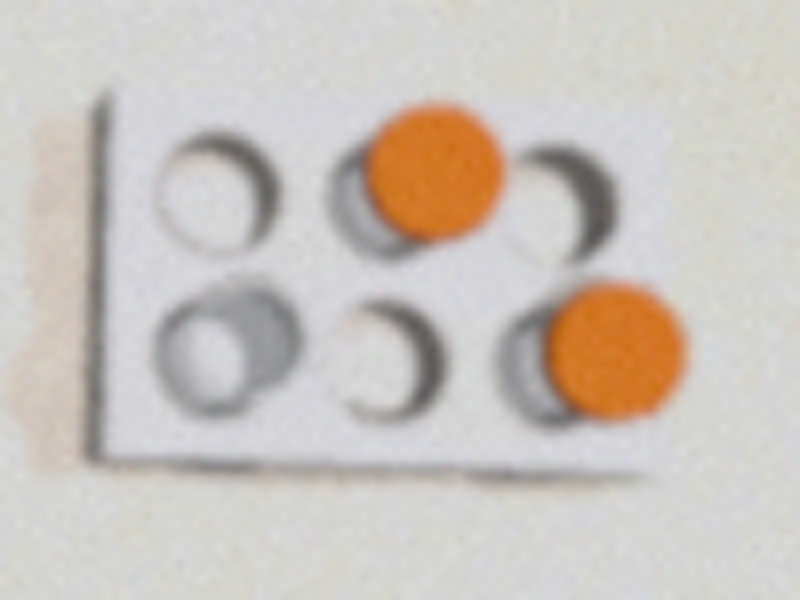

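View pics/s_rest.png

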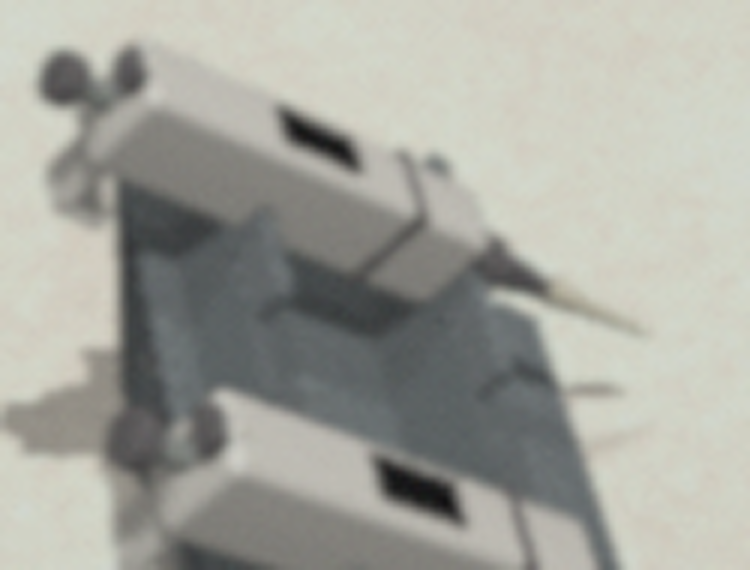

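View pics/s_rack.png

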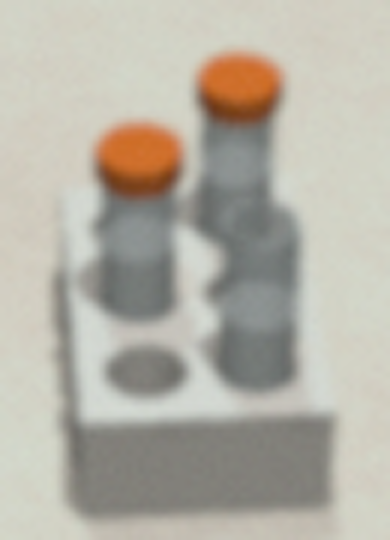

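```bash
cat > fit.py <<'E'
from h import *
import pickle
S=pickle.load(open("S0.pkl","rb"));t,s=S["top"],S["scene"]
T=lambda x,y:np.array([140+x/6-.4,145+y/6-.4]); R=lambda x,y:np.array([340+x/8-.4,185+y/8-.4])
A=lambda x,y:np.array([300+x/6-.4,220+y/6-.4]); B=lambda x,y:np.array([315+x/6-.4,125+y/6-.4])
# pipette local -> world
def Rp(psi,th=40):
    p,a=np.radians([psi,th]); h=np.array([np.cos(p),np.sin(p),0]); up=np.array([0,0,1.])
    z=np.cos(a)*h+np.sin(a)*up; x=np.sin(a)*h-np.cos(a)*up; y=np.cross(z,x)
    return np.c_[x,y,z]
obs=[(t,T(632,690),(0,0,-200)),(s,A(648,333),(0,0,-200)),(t,T(528,86),(0,0,42)),(s,A(63,76),(0,0,42)),
 (t,T(592,504),(-16,0,-110)),(t,T(540,153),(-16,0,22)),(s,A(485,245),(-16,-13,-110)) ]
def f(v,full=False):
    r=[proj(c,v[:3]+Rp(v[3],v[4])@np.array(l))[0]-p for c,p,l in obs]
    return np.round(r,1) if full else np.r_[np.ravel(r),(v[2]-163)/3,(v[4]-40)/1.5]
q=least_squares(f,[610,137,163,5,40],loss="soft_l1"); print("pip",q.x.round(1)); print(f(q.x,True).tolist())
print("tip",(q.x[:3]+Rp(*q.x[3:])@[0,0,-200]).round(1))
# rest front edge yaw
a,b=atz(t,T(200,657),4),atz(t,T(737,612),4); print("rest front",a.round(),b.round(),np.degrees(np.arctan2(*(a-b)[[1,0]]))-90, np.linalg.norm(a-b))
# rack
ob=[(t,R(218,191),(-21+42,44,50)),]
ob=[(t,R(218,191),(21,44,50)),(t,R(560,206),(21,-44,50)),(t,R(385,361),(-21,0,50)),(t,R(437,172),(21,0,122)),(t,R(617,350),(-21,-44,122)),(t,R(250,333),(-21,44,119)),
 (s,B(140,150),(21,0,122)),(s,B(240,80),(-21,-44,122)),(s,B(264,220),(-21,44,119)),(s,B(147,371),(21,44,50)),
 (t,R(97,462),(-48,73,50)),(s,B(78,415),(48,73,50)),(s,B(335,408),(-48,73,50))]
def g(v,full=False):
    c,sn=np.cos(np.radians(v[2])),np.sin(np.radians(v[2])); M=np.array([[c,-sn,0],[sn,c,0],[0,0,1]])
    r=[proj(k,np.r_[v[:2],0]+M@np.array(l))[0]-p for k,p,l in ob]
    if full==2: return np.r_[v[:2],0]+M@np.array([-21,44,119])
    return np.round(r,1) if full else np.ravel(r)
w=least_squares(g,[538,-170,0],loss="soft_l1");print("rack",w.x.round(1),"mouth",g(w.x,2).round(1));print(g(w.x,True).tolist())
print(atz(t,R(250,333),119),atz(s,B(264,220),119))
E
python3 fit.py
```

```text
pip [613.7 136.9 160.6   4.1  40.5]
[[-0.0, 0.1], [0.2, 1.3], [0.1, -1.1], [-0.5, -0.2], [0.3, 1.5], [-1.0, 1.8], [-1.1, -9.4]]
tip [462.1 125.9  30.7]
rest front [475. 281.   4.] [489.  92.   4.] 4.315313588016139 189.86911017773238
rack [ 542.6 -170.4   -2.8] mouth [ 523.8 -125.4  119. ]
[[0.1, -0.2], [-0.3, -0.3], [-0.0, -0.3], [0.1, -0.4], [0.0, 0.1], [-0.1, 0.4], [0.3, -0.7], [0.5, -0.9], [0.1, 0.0], [0.1, -0.5], [0.2, -1.2], [0.3, 1.1], [0.4, 0.7]]
[ 524.55016303 -125.61340487  119.        ] [ 524.0431737  -125.54276788  119.        ]
```

```bash
cat > mv.py <<'E'
import numpy as np
from scipy.spatial.transform import Rotation as Ro
def pose(st): return np.array(st["tool_pos"]),Ro.from_euler("xyz",st["tcp_rot"],degrees=True)
def row(p,R,p2,R2):
    d=R.inv().apply(np.array(p2)-p); w=(R.inv()*R2).as_rotvec(); return d.round(1),w.round(4)
def tool(psi,el,):
    # tool z in (h,up) plane at elevation el (deg); tool y = pipette y axis (psi+90)
    p,e=np.radians([psi,el]);h=np.array([np.cos(p),np.sin(p),0]);up=np.array([0,0,1.])
    z=np.cos(e)*h+np.sin(e)*up; y=np.cross(up,h); x=np.cross(y,z); return Ro.from_matrix(np.c_[x,y,z])
E
python3 - <<'E'
from mv import *
p=np.array([231.308,553.628,404.692]);R=Ro.from_euler("xyz",[180,0,157.32],degrees=True)
R2=tool(4.3,-90);print(R2.as_euler("xyz",degrees=True))
print(row(p,R,[613,137,440],R2))
E
```

```text
[-180.     0.  -175.7]
(array([-512.8, -237.2,  -35.3]), array([ 0.    , -0.    , -0.4709]))
```

Call:
arm_command:
  plan:
    - {"jaw": 0, "dx": -50, "dy": -23, "dz": -35, "wz": -0.05}
    - {"jaw": 0, "dx": -513, "dy": -237, "dz": -35, "wz": -0.471}
    - {"jaw": 0.2, "dx": -513, "dy": -237, "dz": -35, "wz": -0.471}
    - {"jaw": 0.2, "dx": -513, "dy": -237, "dz": -35, "wz": -0.471}
    - {"jaw": 0.2, "dx": -513, "dy": -237, "dz": -35, "wz": -0.471}
    - {"jaw": 0.2, "dx": -513, "dy": -237, "dz": -35, "wz": -0.471}
    - {"jaw": 0.2, "dx": -513, "dy": -237, "dz": -35, "wz": -0.471}
    - {"jaw": 0.2, "dx": -513, "dy": -237, "dz": -35, "wz": -0.471}
    - {"jaw": 0.2, "dx": -513, "dy": -237, "dz": -35, "wz": -0.471}
    - {"jaw": 0.2, "dx": -513, "dy": -237, "dz": -35, "wz": -0.471}
    - {"jaw": 0.2, "dx": -513, "dy": -237, "dz": -35, "wz": -0.471}
    - {"jaw": 0.2, "dx": -513, "dy": -237, "dz": -35, "wz": -0.471}

```text
invalid input
```

Call:
arm_command:
  plan:
    - {"jaw": 0.0, "dx": -50, "dy": -23, "dz": -35, "wx": 0, "wy": 0, "wz": -0.05}
    - {"jaw": 0.0, "dx": -100, "dy": -46, "dz": -35, "wx": 0, "wy": 0, "wz": -0.1}
  squeeze: 60

```text
time: 1.3
tool_pos: [293.2, 486.5, 439.9]
tcp_rot: [179.8, 0.0, 163.4]
ft_force: [2.2, 0.8, 0.9]
finger_gap: 85.5
```

Run:
```python
from mv import *
from bench import *
s=sense();p,R=pose(s);print(p,s["tcp_rot"],s["joint_pos"].round(1))
print(row(p,R,[613,137,440],tool(4.3,-90)))
```

```text
[293.22126512 486.45678699 439.9428485 ] [1.79825214e+02 4.60204578e-02 1.63360047e+02] [ 53.7   1.7  87.7   0.   90.4 -19.6]
(array([-406.5, -243.3,   -0.5]), array([ 0.0029,  0.0014, -0.3655]))
```

Call:
arm_command:
  plan:
    - {"jaw": 0, "dx": -406, "dy": -243, "dz": 0, "wx": 0, "wy": 0, "wz": -0.365}
    - {"jaw": 0.2, "dx": -406, "dy": -243, "dz": 0, "wx": 0, "wy": 0, "wz": -0.365}
    - {"jaw": 0.2, "dx": -406, "dy": -243, "dz": 0, "wx": 0, "wy": 0, "wz": -0.365}
    - {"jaw": 0.2, "dx": -406, "dy": -243, "dz": 0, "wx": 0, "wy": 0, "wz": -0.365}
    - {"jaw": 0.2, "dx": -406, "dy": -243, "dz": 0, "wx": 0, "wy": 0, "wz": -0.365}
    - {"jaw": 0.2, "dx": -406, "dy": -243, "dz": 0, "wx": 0, "wy": 0, "wz": -0.365}
    - {"jaw": 0.2, "dx": -406, "dy": -243, "dz": 0, "wx": 0, "wy": 0, "wz": -0.365}
    - {"jaw": 0.2, "dx": -406, "dy": -243, "dz": 0, "wx": 0, "wy": 0, "wz": -0.365}
    - {"jaw": 0.2, "dx": -406, "dy": -243, "dz": 0, "wx": 0, "wy": 0, "wz": -0.365}
    - {"jaw": 0.2, "dx": -406, "dy": -243, "dz": 0, "wx": 0, "wy": 0, "wz": -0.365}
    - {"jaw": 0.2, "dx": -406, "dy": -243, "dz": 0, "wx": 0, "wy": 0, "wz": -0.365}
    - {"jaw": 0.2, "dx": -406, "dy": -243, "dz": 0, "wx": 0, "wy": 0, "wz": -0.365}
  squeeze: 60

```text
time: 2.5
tool_pos: [611.2, 134.7, 437.1]
tcp_rot: [180.0, -0.0, -176.1]
ft_force: [-1.6, 0.3, -0.2]
finger_gap: 68.4
```

Run:
```python
from mv import *
from bench import *
import cv2
s=sense();p,R=pose(s);print(s["time"],p,s["tcp_rot"],s["joint_pos"].round(1))
print(row(p,R,[613,137,317],tool(4.3,-90)))
for n in ("scene","top"):
    a=snapshot(n)["pixels"][:,:,::-1]
    a=a[130:330,260:460] if n=="scene" else a[80:280,130:330]
    cv2.imwrite(f"pics/{n}1.png",cv2.resize(cv2.convertScaleAbs(a,alpha=1.6),None,fx=3,fy=3))
```

```text
2.5 [611.24951287 134.67633451 437.11738904] [ 1.79980881e+02 -4.66824544e-02 -1.76129090e+02] [  7.7  10.9  78.1   0.   91.  -86.1]
(array([ -2. ,   2.2, 120.1]), array([ 0.0003, -0.0008, -0.0075]))
```

View pics/scene1.png

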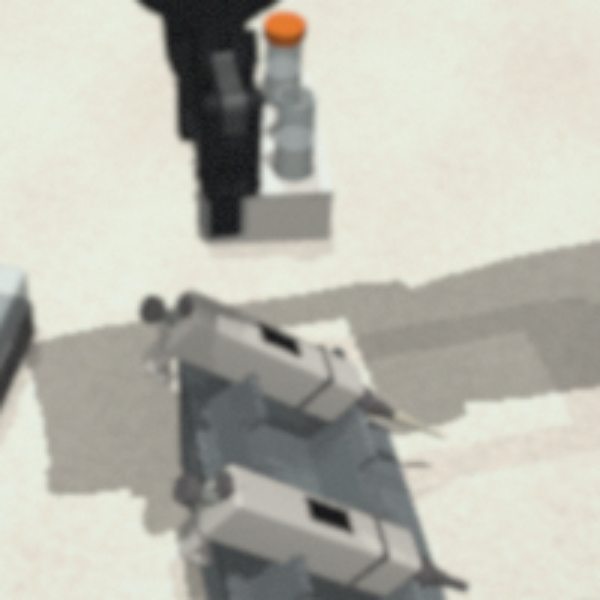

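View pics/top1.png

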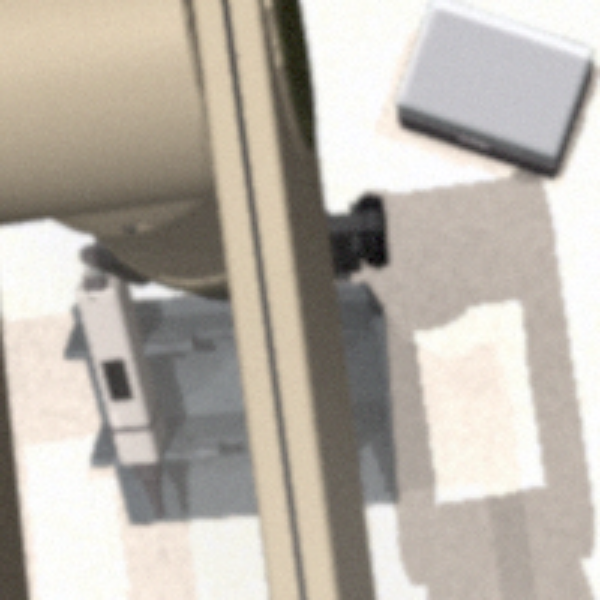

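The gripper hovers over the tipped pipette, with its shadow and fingers around scene (335,190). The spare and the box are undisturbed. Next I descend, and check before closing.

Call:
arm_command:
  plan:
    - {"jaw": 0.2, "dx": 0, "dy": 0, "dz": 40, "wx": 0, "wy": 0, "wz": 0}
    - {"jaw": 0.2, "dx": 0, "dy": 0, "dz": 75, "wx": 0, "wy": 0, "wz": 0}
    - {"jaw": 0.2, "dx": 0, "dy": 0, "dz": 100, "wx": 0, "wy": 0, "wz": 0}
    - {"jaw": 0.2, "dx": 0, "dy": 0, "dz": 115, "wx": 0, "wy": 0, "wz": 0}
    - {"jaw": 0.2, "dx": 0, "dy": 0, "dz": 121, "wx": 0, "wy": 0, "wz": 0}
    - {"jaw": 0.2, "dx": 0, "dy": 0, "dz": 121, "wx": 0, "wy": 0, "wz": 0}
    - {"jaw": 0.2, "dx": 0, "dy": 0, "dz": 121, "wx": 0, "wy": 0, "wz": 0}
  squeeze: 60

```text
time: 3.3
tool_pos: [611.5, 135.6, 318.4]
tcp_rot: [180.0, 0.1, -176.0]
ft_force: [0.4, 0.3, 0.1]
finger_gap: 68.1
```

Run:
```python
from mv import *
from bench import *
import cv2
s=sense();p,R=pose(s);print(s["time"],p,s["tcp_rot"],s["ft_force"],s["joint_pos"].round(1))
print(row(p,R,[613,137,317],tool(4.3,-90)))
a=snapshot("scene")["pixels"][:,:,::-1][170:320,260:430]
cv2.imwrite(f"pics/scene2.png",cv2.resize(cv2.convertScaleAbs(a,alpha=1.8),None,fx=4,fy=4,interpolation=cv2.INTER_CUBIC))
```

```text
3.3 [611.50407441 135.62795609 318.39499429] [ 1.79989473e+02  1.49270183e-01 -1.76012092e+02] [0.38173461 0.30309657 0.13675062] [  7.8  14.5  86.5   0.   78.9 -86.2]
(array([-1.6,  1.3,  1.4]), array([ 0.0002,  0.0026, -0.0054]))
```

View pics/scene2.png

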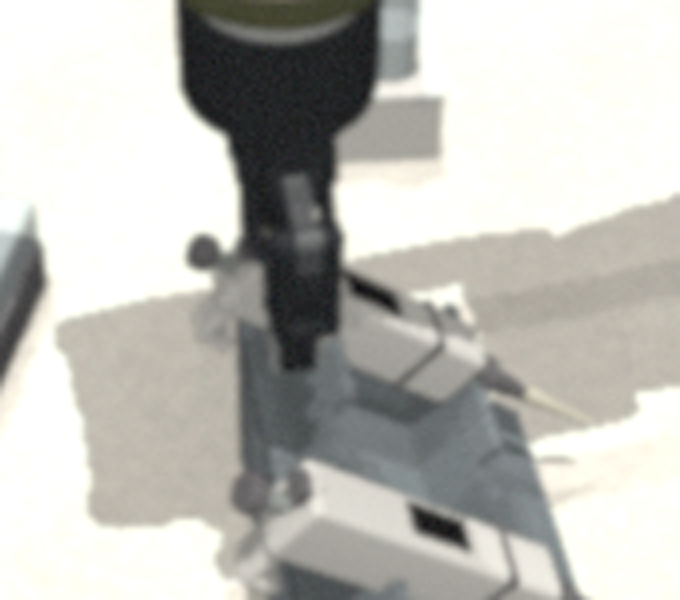

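Both fingers straddle the handle near its origin, and the fingertip at crop (297,365) is clear of the rib. I'll shift 1.5 mm and close.

Call:
arm_command:
  plan:
    - {"jaw": 0.4, "dx": -1.5, "dy": 1.3, "dz": 1, "wx": 0, "wy": 0, "wz": 0}
    - {"jaw": 1, "dx": -1.5, "dy": 1.3, "dz": 1, "wx": 0, "wy": 0, "wz": 0}
    - {"jaw": 1, "dx": -1.5, "dy": 1.3, "dz": 1, "wx": 0, "wy": 0, "wz": 0}
    - {"jaw": 1, "dx": -1.5, "dy": 1.3, "dz": 1, "wx": 0, "wy": 0, "wz": 0}
    - {"jaw": 1, "dx": -1.5, "dy": 1.3, "dz": 1, "wx": 0, "wy": 0, "wz": 0}
    - {"jaw": 1, "dx": -1.5, "dy": 1.3, "dz": 1, "wx": 0, "wy": 0, "wz": 0}
    - {"jaw": 1, "dx": -1.5, "dy": 1.3, "dz": 1, "wx": 0, "wy": 0, "wz": 0}
    - {"jaw": 1, "dx": -1.5, "dy": 1.3, "dz": 1, "wx": 0, "wy": 0, "wz": 0}
    - {"jaw": 1, "dx": -1.5, "dy": 1.3, "dz": 1, "wx": 0, "wy": 0, "wz": 0}
  squeeze: 70

```text
time: 4.25
tool_pos: [612.6, 136.7, 316.1]
tcp_rot: [180.0, 0.1, -176.0]
ft_force: [-0.6, -0.0, 6.3]
finger_gap: 25.1
```

Call:
arm_command:
  plan:
    - {"jaw": 1, "dx": -1.5, "dy": 1.3, "dz": -9, "wx": 0, "wy": 0, "wz": 0}
    - {"jaw": 1, "dx": -1.5, "dy": 1.3, "dz": -25, "wx": 0, "wy": 0, "wz": 0}
    - {"jaw": 1, "dx": -1.5, "dy": 1.3, "dz": -45, "wx": 0, "wy": 0, "wz": 0}
    - {"jaw": 1, "dx": -1.5, "dy": 1.3, "dz": -70, "wx": 0, "wy": 0, "wz": 0}
    - {"jaw": 1, "dx": -1.5, "dy": 1.3, "dz": -95, "wx": 0, "wy": 0, "wz": 0}
    - {"jaw": 1, "dx": -1.5, "dy": 1.3, "dz": -120, "wx": 0, "wy": 0, "wz": 0}
    - {"jaw": 1, "dx": -1.5, "dy": 1.3, "dz": -150, "wx": 0, "wy": 0, "wz": 0}
    - {"jaw": 1, "dx": -1.5, "dy": 1.3, "dz": -180, "wx": 0, "wy": 0, "wz": 0}
    - {"jaw": 1, "dx": -1.5, "dy": 1.3, "dz": -200, "wx": 0, "wy": 0, "wz": 0}
    - {"jaw": 1, "dx": -1.5, "dy": 1.3, "dz": -205, "wx": 0, "wy": 0, "wz": 0}
    - {"jaw": 1, "dx": -1.5, "dy": 1.3, "dz": -205, "wx": 0, "wy": 0, "wz": 0}
  squeeze: 70

```text
time: 5.35
tool_pos: [613.8, 138.1, 521.9]
tcp_rot: [180.0, 0.1, -176.0]
ft_force: [0.3, 0.1, -1.1]
finger_gap: 25.4
```

Run:
```python
from mv import *
from bench import *
from h import *
s=sense();p,R=pose(s);print(s["time"],p,s["tcp_rot"],s["ft_force"],s["finger_gap"],s["joint_pos"].round(1))
S=snapshot("scene");np.save("/tmp/a",S["pixels"])
a=S["pixels"][:,:,::-1][60:330,220:480]
cv2.imwrite(f"pics/scene3.png",cv2.resize(cv2.convertScaleAbs(a,alpha=1.7),None,fx=2.2,fy=2.2,interpolation=cv2.INTER_CUBIC))
g=p+R.apply([0,0,155]);
for n in("pipette","pipette_tip"):print(pinpoint("scene",n))
print(g,proj(S,g))
```

```text
5.35 [613.82579397 138.06892598 521.86874113] [ 1.79992041e+02  1.26263439e-01 -1.76033997e+02] [ 0.28996095  0.09030079 -1.09914752] 25.4078514103023 [  8.   11.1  69.2  -0.   99.6 -86. ]
[{'pixel': [327.2, 139.9], 'score': 0.77}, {'pixel': [423.6, 193.9], 'score': 0.72}]
[{'pixel': [420.9, 193.8], 'score': 0.68}]
[614.16506207 138.1140293  366.869119  ] [[327.98892    139.35523986]]
```

View pics/scene3.png

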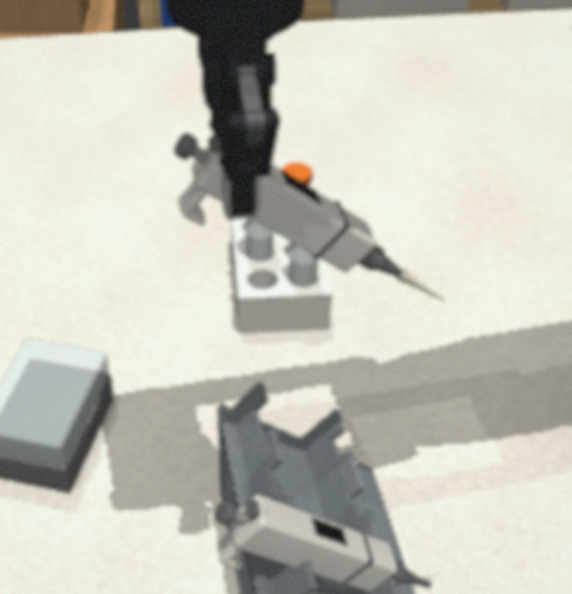

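Held, clear of the rest, with the tip at about (421,195). Next: waypoints that turn it upright above the tube.

Run:
```python
from mv import *
from bench import *
from scipy.spatial.transform import Slerp
s=sense();p,R=pose(s);g=p+R.apply([0,0,155])
R2=tool(-18.9,-40);g2=np.array([524,-125,365])
sl=Slerp([0,1],Ro.concatenate([R,R2]))
print((R.inv()*R2).magnitude()*57.3)
for u in [.06,.16,.27,.38,.49,.6,.71,.82,.92,.98,1]:
    r=sl(u);print(row(p,R,g+(g2-g)*u-r.apply([0,0,155]),r))
```

```text
54.822572763914806
(array([ 14.4, -13.7,   0.2]), array([ 0.0104, -0.0518,  0.0224]))
(array([ 38.4, -36.1,   1.4]), array([ 0.0277, -0.1382,  0.0598]))
(array([ 64.3, -60.2,   4.1]), array([ 0.0468, -0.2332,  0.1009]))
(array([ 89.8, -83.8,   8.2]), array([ 0.0659, -0.3281,  0.142 ]))
(array([ 114.6, -106.9,   13.7]), array([ 0.0849, -0.4231,  0.1831]))
(array([ 138.6, -129.7,   20.4]), array([ 0.104 , -0.5181,  0.2242]))
(array([ 161.6, -152.1,   28.4]), array([ 0.1231, -0.6131,  0.2653]))
(array([ 183.6, -174.2,   37.5]), array([ 0.1421, -0.7081,  0.3064]))
(array([ 202.5, -194.2,   46.7]), array([ 0.1595, -0.7945,  0.3438]))
(array([ 213.4, -206.1,   52.6]), array([ 0.1699, -0.8463,  0.3662]))
(array([ 216.9, -210.1,   54.6]), array([ 0.1734, -0.8635,  0.3737]))
```

Call:
arm_command:
  plan:
    - {"jaw": 1, "dx": 14, "dy": -14, "dz": 0, "wx": 0.01, "wy": -0.052, "wz": 0.022}
    - {"jaw": 1, "dx": 38, "dy": -36, "dz": 1, "wx": 0.028, "wy": -0.138, "wz": 0.06}
    - {"jaw": 1, "dx": 64, "dy": -60, "dz": 4, "wx": 0.047, "wy": -0.233, "wz": 0.101}
    - {"jaw": 1, "dx": 90, "dy": -84, "dz": 8, "wx": 0.066, "wy": -0.328, "wz": 0.142}
    - {"jaw": 1, "dx": 115, "dy": -107, "dz": 14, "wx": 0.085, "wy": -0.423, "wz": 0.183}
    - {"jaw": 1, "dx": 139, "dy": -130, "dz": 20, "wx": 0.104, "wy": -0.518, "wz": 0.224}
    - {"jaw": 1, "dx": 162, "dy": -152, "dz": 28, "wx": 0.123, "wy": -0.613, "wz": 0.265}
    - {"jaw": 1, "dx": 184, "dy": -174, "dz": 37, "wx": 0.142, "wy": -0.708, "wz": 0.306}
    - {"jaw": 1, "dx": 203, "dy": -194, "dz": 47, "wx": 0.16, "wy": -0.795, "wz": 0.344}
    - {"jaw": 1, "dx": 213, "dy": -206, "dz": 53, "wx": 0.17, "wy": -0.846, "wz": 0.366}
    - {"jaw": 1, "dx": 217, "dy": -210, "dz": 55, "wx": 0.173, "wy": -0.864, "wz": 0.374}
    - {"jaw": 1, "dx": 217, "dy": -210, "dz": 55, "wx": 0.173, "wy": -0.864, "wz": 0.374}
  squeeze: 70

```text
time: 6.7
tool_pos: [411.4, -86.8, 464.1]
tcp_rot: [179.8, 50.0, 160.9]
ft_force: [0.4, 0.1, -0.7]
finger_gap: 25.6
```

Call:
arm_command:
  plan:
    - {"jaw": 1, "dx": 0, "dy": 0, "dz": 0, "wx": 0, "wy": 0, "wz": 0}
    - {"jaw": 1, "dx": 0, "dy": 0, "dz": 0, "wx": 0, "wy": 0, "wz": 0}
    - {"jaw": 1, "dx": 0, "dy": 0, "dz": 0, "wx": 0, "wy": 0, "wz": 0}
  squeeze: 70

```text
time: 7.0
tool_pos: [412.4, -86.0, 465.9]
tcp_rot: [179.8, 50.1, 161.0]
ft_force: [0.4, 1.1, -1.3]
finger_gap: 25.4
```

Run:
```python
from mv import *
from bench import *
from h import *
import pickle
s=sense();p,R=pose(s);print(s["time"],p,s["tcp_rot"],s["ft_force"],s["finger_gap"],s["joint_pos"].round(1))
S={n:snapshot(n) for n in("scene","top")};pickle.dump(S,open("S4.pkl","wb"))
a=S["scene"]["pixels"][:,:,::-1][30:230,250:450]
cv2.imwrite(f"pics/scene4.png",cv2.resize(cv2.convertScaleAbs(a,alpha=1.7),None,fx=3,fy=3,interpolation=cv2.INTER_CUBIC))
a=S["top"]["pixels"][:,:,::-1][130:300,290:490]
cv2.imwrite(f"pics/top4.png",cv2.resize(cv2.convertScaleAbs(a,alpha=1.7),None,fx=3.5,fy=3.5,interpolation=cv2.INTER_CUBIC))
g=p+R.apply([0,0,155]);
for c in S:
  print(c,"g",proj(S[c],g),"tip model",proj(S[c],g-[0,0,200]),"mouth",proj(S[c],[524,-125.5,119]))
  for n in("pipette","pipette_tip","tube_mouth"):print(n,[(d["pixel"],d["score"]) for d in pinpoint(c,n)])
print(g)
```

```text
7.0 [412.37344296 -85.96247646 465.8648187 ] [179.83426678  50.1310259  161.04447009] [ 0.41105244  1.08792179 -1.29200389] 25.37066844689853 [-18.8 -50.4 130.4   0.   49.9 -89.9]
scene g [[363.29602495  53.58818356]] tip model [[359.09529927 143.79369942]] mouth [[358.62250384 161.27739939]]
pipette [([363.0, 55.6], 0.82)]
pipette_tip []
tube_mouth [([357.1, 160.8], 0.82), ([342.3, 187.8], 0.58)]
top g [[392.45937551 215.72962374]] tip model [[373.44970556 224.44465392]] mouth [[370.79721901 226.51176401]]
pipette [([393.0, 219.8], 0.84)]
pipette_tip []
tube_mouth [([370.7, 229.4], 0.62)]
[ 525.03170806 -124.18198887  366.50494664]
```

View pics/scene4.png

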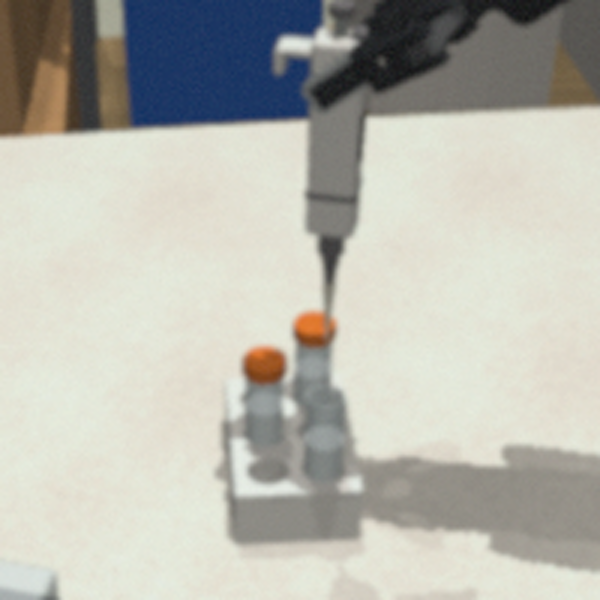

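View pics/top4.png

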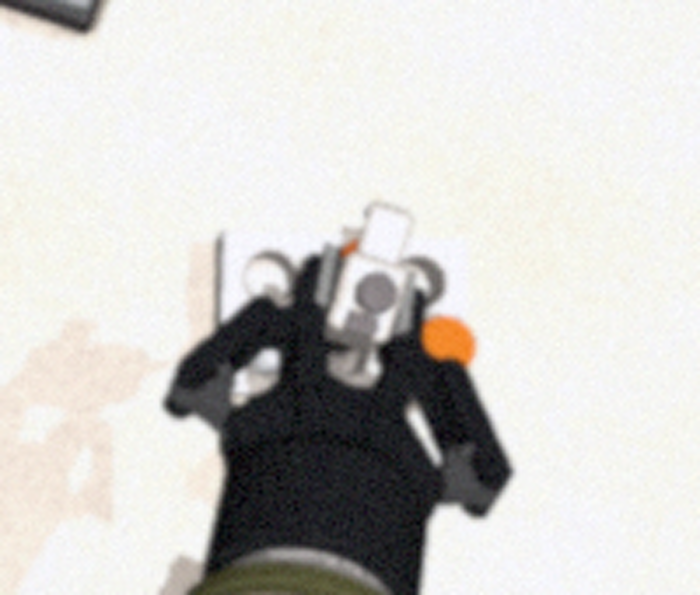

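The pipette is upright, and its tip hovers just behind the mouth in the scene view, at crop (328,330). Joint 2 is at -50.4° against a limit of -51.17°, so I'll fit the arm's geometry before lowering.

```bash
cat > kin.py <<'E'
import numpy as np
from scipy.optimize import least_squares
from scipy.spatial.transform import Rotation as Ro
D=[([62.429,7.471,85.268,0,87.261,-4.893],[231.308,553.628,404.692]),
([53.7,1.7,87.7,0,90.4,-19.6],[293.22,486.46,439.94]),([7.7,10.9,78.1,0,91,-86.1],[611.25,134.68,437.12]),
([7.8,14.5,86.5,0,78.9,-86.2],[611.5,135.63,318.4]),([8,11.1,69.2,0,99.6,-86],[613.83,138.07,521.87]),
([-18.8,-50.4,130.4,0,49.9,-89.9],[412.37,-85.96,465.86])]
def Rx(a,t): return Ro.from_rotvec(np.radians(t)*np.array(a,float))
def fk(q,k):
    r0,z0,L1,fa,fb,t,lat=k
    A=Rx([0,0,1],q[0]); p=A.apply([r0,lat,z0]); B=A*Rx([0,1,0],q[1]); p=p+B.apply([0,0,L1])
    C=B*Rx([0,1,0],q[2]); p=p+C.apply([fa,0,fb])   # fb along forearm
    E=C*Rx([0,0,1],q[3])*Rx([0,1,0],q[4]); p=p+E.apply([0,0,t])
    F=E*Rx([0,0,1],q[5]); return p,F
def fit():
    pr=np.array([0,300,400,0,400,100,51.])
    f=lambda k:np.r_[np.concatenate([fk(q,k)[0]-p for q,p in D]),(np.array(k)-pr)*.001]
    return least_squares(f,pr).x
k=fit()
lo=np.array([-169.43,-51.17,1.28,-76.62,0,-152.29]);hi=np.array([169.43,129.36,143.12,256.62,156.53,152.29])
E
python3 - <<'E'
from kin import *
print(k.round(1))
for q,p in D: print((fk(q,k)[0]-p).round(1))
q,p=D[-1];print(fk(q,k)[1].as_euler("xyz",degrees=True),"meas 179.8 50.1 161.0")
q,p=D[3];print(fk(q,k)[1].as_euler("xyz",degrees=True))
E
```

```text
[5.000e-01 3.173e+02 3.675e+02 6.090e+01 5.530e+02 1.896e+02 5.140e+01]
[-0.2  0.1  0.2]
[ 0.2 -0.1  0. ]
[ 0.3 -0.1  0.2]
[-0.1  0.  -0.2]
[-0.1  0.1 -0.4]
[-0.1 -0.1  0.1]
[-1.29900043e+02  7.67164992e-02 -1.08864145e+02] meas 179.8 50.1 161.0
[-1.79900220e+02  6.62738669e-03 -8.59999942e+01]
```

```bash
cat >> kin.py <<'E'
OFF=Ro.from_euler("z",0)
def _off():
    q,p=D[3]; return fk(q,k)[1].inv()*Ro.from_euler("xyz",[180,0.1,-176.0],degrees=True)
OFF=_off()
def ik(p,R,q0):
    def f(q):
        a,F=fk(q,k); return np.r_[(a-p)/10,((F*OFF).inv()*R).as_rotvec()*20]
    b=least_squares(f,np.clip(q0,lo+.1,hi-.1),bounds=(lo,hi)); return b.x,b.cost
E
python3 - <<'E'
from kin import *
from mv import tool
print(OFF.as_euler("xyz",degrees=True))
q0=np.array(D[-1][0],float)
for z in (365,297):
  for psi in (-18.9,-40,-60,-80,-100,0,20,45,70):
    R=tool(psi,-40);best=None
    for dq4 in (0,-30,30,60,90,-60):
        g=np.array([524,-125.5,z]);x,c=ik(g-R.apply([0,0,155]),R,q0+[0,10,-10,dq4,10,0])
        if best is None or c<best[1]-1e-6: best=(x,c)
    print(z,psi,best[0].round(1),round(best[1],4))
E
```

```text
[ 6.62738669e-03 -2.19852724e-04  8.99999942e+01]
365 -18.9 [-1.900e+01 -5.050e+01  1.305e+02  1.000e-01  4.990e+01 -9.010e+01] 0.0
365 -40 [ -1.3 -40.  125.  -34.7  57.3 -42.3] 0.0
365 -60 [  7.4 -24.2 114.8 -47.9  72.6 -14.5] 0.0
365 -80 [  9.8  -8.6 102.  -50.1  87.6   2.5] 0.0
365 -100 [  8.2   5.4  88.3 -47.9 101.4  14.8] 0.0
365 0 [ -36.   -47.8  129.2   31.8   58.9 -132.8] 0.0
365 20 [ -43.5  -35.9  121.2   41.5   72.1 -152.3] 3.124
365 45 [ -42.6  -18.5  105.9   39.5   85.9 -152.3] 48.1276
365 70 [ -41.7    3.1   86.1   45.9  106.9 -152.3] 122.8319
297 -18.9 [-1.900e+01 -5.050e+01  1.376e+02  1.000e-01  4.290e+01 -9.020e+01] 0.0
297 -40 [ -1.3 -38.7 131.2 -37.9  51.2 -36.8] 0.0
297 -60 [  7.4 -21.9 120.2 -50.   67.5  -8.3] 0.0
297 -80 [  9.8  -5.9 106.8 -50.5  82.8   8.2] 0.0
297 -100 [  8.2   7.9  92.8 -47.1  96.6  20. ] 0.0
297 0 [ -36.   -47.5  136.    34.4   52.9 -137.5] 0.0
297 20 [ -41.6  -35.3  127.2   39.6   65.3 -152.3] 7.0328
297 45 [ -40.5  -17.9  111.6   35.5   78.2 -152.3] 61.6534
297 70 [ -39.6    2.6   92.2   39.    97.8 -152.3] 148.9092
```

Run:
```python
from mv import *
from bench import *
s=sense();p,R=pose(s);g=p+R.apply([0,0,155]);print(g)
g2=np.array([524,-125.5,365])
for u in [.1,.25,.4,.55,.7,.85,.95,1]:
    r=tool(-18.9-26.1*u,-40);print(row(p,R,g+(g2-g)*u-r.apply([0,0,155]),r))
```

```text
[ 524.56019694 -124.77570419  366.15219207]
(array([-0.4,  5.5,  0.2]), array([0.0361, 0.0027, 0.0279]))
(array([-0.6, 13.5,  0.7]), array([0.0885, 0.0026, 0.0717]))
(array([-1.2, 21.4,  1.7]), array([0.1409, 0.0026, 0.1156]))
(array([-2.2, 29.1,  3.2]), array([0.1933, 0.0025, 0.1594]))
(array([-3.5, 36.8,  5. ]), array([0.2457, 0.0024, 0.2033]))
(array([-5.1, 44.3,  7.2]), array([0.2981, 0.0024, 0.2471]))
(array([-6.4, 49.2,  8.9]), array([0.3331, 0.0023, 0.2764]))
(array([-7. , 51.6,  9.9]), array([0.3505, 0.0023, 0.291 ]))
```

Call:
arm_command:
  plan:
    - {"jaw": 1, "dx": -0.4, "dy": 5.5, "dz": 0.2, "wx": 0.036, "wy": 0.002, "wz": 0.028}
    - {"jaw": 1, "dx": -0.6, "dy": 13.5, "dz": 0.7, "wx": 0.088, "wy": 0.002, "wz": 0.072}
    - {"jaw": 1, "dx": -1.2, "dy": 21.4, "dz": 1.7, "wx": 0.141, "wy": 0.002, "wz": 0.116}
    - {"jaw": 1, "dx": -2.2, "dy": 29, "dz": 3.2, "wx": 0.193, "wy": 0.002, "wz": 0.159}
    - {"jaw": 1, "dx": -3.5, "dy": 36.8, "dz": 5, "wx": 0.246, "wy": 0.002, "wz": 0.203}
    - {"jaw": 1, "dx": -5.1, "dy": 44.3, "dz": 7.2, "wx": 0.298, "wy": 0.002, "wz": 0.247}
    - {"jaw": 1, "dx": -6.4, "dy": 49.2, "dz": 8.9, "wx": 0.333, "wy": 0.002, "wz": 0.276}
    - {"jaw": 1, "dx": -7, "dy": 51.6, "dz": 9.9, "wx": 0.35, "wy": 0.002, "wz": 0.291}
    - {"jaw": 1, "dx": -7, "dy": 51.6, "dz": 9.9, "wx": 0.35, "wy": 0.002, "wz": 0.291}
    - {"jaw": 1, "dx": -7, "dy": 51.6, "dz": 9.9, "wx": 0.35, "wy": 0.002, "wz": 0.291}
    - {"jaw": 1, "dx": -7, "dy": 51.6, "dz": 9.9, "wx": 0.35, "wy": 0.002, "wz": 0.291}
  squeeze: 70

```text
time: 8.5
tool_pos: [439.9, -41.7, 464.7]
tcp_rot: [179.9, 50.0, 135.0]
ft_force: [0.4, -0.9, -0.9]
finger_gap: 25.0
```

```bash
cat > look.py <<'E'
import sys
from mv import *
from bench import *
from h import *
import pickle
i=sys.argv[1]
s=sense();p,R=pose(s);print(s["time"],p,s["tcp_rot"],s["ft_force"],s["finger_gap"],s["joint_pos"].round(1))
S={n:snapshot(n) for n in("scene","top")};pickle.dump(S,open(f"S{i}.pkl","wb"))
a=S["scene"]["pixels"][:,:,::-1][30:190,300:410]
cv2.imwrite(f"pics/scene{i}.png",cv2.resize(cv2.convertScaleAbs(a,alpha=1.6),None,fx=5,fy=5,interpolation=cv2.INTER_CUBIC)[:800])
a=S["top"]["pixels"][:,:,::-1][170:270,330:440]
cv2.imwrite(f"pics/top{i}.png",cv2.resize(cv2.convertScaleAbs(a,alpha=1.6),None,fx=6,fy=6,interpolation=cv2.INTER_CUBIC))
g=p+R.apply([0,0,155]);
for c in S:
  print(c,"g",proj(S[c],g),"tip model",proj(S[c],g-[0,0,200]),"mouth",proj(S[c],[524,-125.5,119]))
  for n in("pipette","pipette_tip","tube_mouth"):print(n,[(d["pixel"],d["score"]) for d in pinpoint(c,n)])
print(g)
E
sed -i 's/30:190,300:410/20:170,300:410/' look.py
sed -i 's/fx=5,fy=5/fx=4,fy=4/' look.py
python3 look.py 5
```

```text
8.5 [439.9023238  -41.73132421 464.68529727] [179.93176976  50.02374632 134.97772603] [ 0.4499474  -0.87338138 -0.92165196] 25.007723272139636 [  1.8 -36.2 122.8 -39.7  61.  -33.7]
scene g [[363.70902252  53.95168123]] tip model [[359.4597474  143.91072307]] mouth [[358.62250384 161.27739939]]
pipette [([362.0, 52.7], 0.66), ([242.8, 257.5], 0.27)]
pipette_tip [([358.5, 143.3], 0.7)]
tube_mouth [([356.5, 162.1], 0.82)]
top g [[393.31351971 216.52982712]] tip model [[374.14368715 225.05670012]] mouth [[370.79721901 226.51176401]]
pipette [([393.1, 217.2], 0.56), ([409.8, 232.2], 0.5), ([165.4, 183.4], 0.19)]
pipette_tip []
tube_mouth []
[ 523.98902606 -125.62229218  365.10250762]
```

View pics/scene5.png

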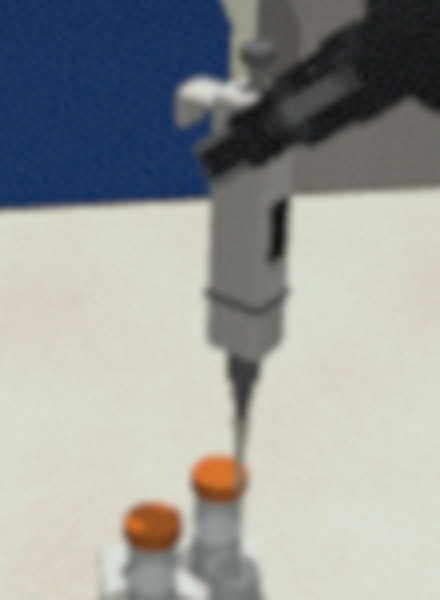

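View pics/top5.png

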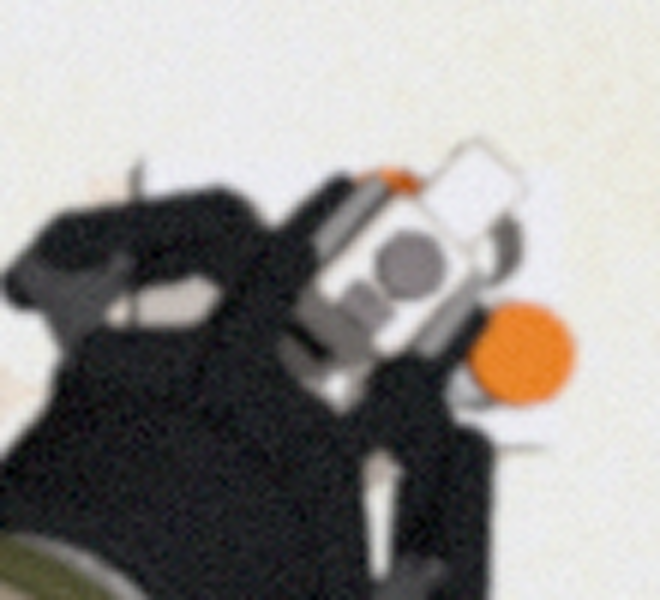

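Run:
```python
from h import *
import pickle
S=pickle.load(open("S5.pkl","rb"));t,s=S["top"],S["scene"]
g=np.array([524,-125.6,365.1]);h=np.array([1,-1,0])/2**.5;up=np.array([0,0,1.])
T=lambda x,y:np.array([330+x/6-.4,170+y/6-.4]);A=lambda x,y:np.array([300+x/4-.4,20+y/4-.4])
obs=[(t,T(410,265),42,0),(s,A(258,45),42,0),(s,np.array([358.5,143.3]),-200,0),(s,A(243,362),-110,0),(t,T(477,182),16,28),(s,A(246,300),-97,0)]
def f(v,full=0):
    th=v[2]; z=np.cos(th)*up+np.sin(th)*h; x=np.cos(th)*h-np.sin(th)*up
    o=g+v[0]*h+v[1]*up
    if full==2:return o,o-200*z
    r=[proj(c,o+l*z+m*x)[0]-p for c,p,l,m in obs]
    return np.round(r,1) if full else np.ravel(r)
q=least_squares(f,[0,0,0],loss="soft_l1");print(q.x,np.degrees(q.x[2]));print(f(q.x,1).tolist(),f([0,0,0],1).tolist());print(f(q.x,2))
```

```text
[ 0.84873678  0.53716771 -0.00828504] -0.47469779324211414
[[1.2, 0.0], [0.4, 0.2], [0.0, -0.0], [0.2, -4.0], [0.4, 1.1], [-0.3, 5.8]] [[0.8, 0.3], [0.6, 0.6], [1.0, 0.6], [0.9, -3.4], [-0.1, 1.5], [0.4, 6.3]]
(array([ 524.60014753, -126.20014753,  365.63716771]), array([ 525.77181564, -127.37181564,  165.64403185]))
```

Run:
```python
from mv import *
R=tool(-45,-40)
for z in(-10,-25,-40,-50,-60,-67): print(R.inv().apply([-1,1,z]).round(1))
```

```text
[ 8.6 -0.   5.3]
[20.1 -0.  15. ]
[31.6 -0.  24.6]
[39.2 -0.  31.1]
[46.9 -0.  37.5]
[52.2 -0.  42. ]
```

Call:
arm_command:
  plan:
    - {"jaw": 1, "dx": 5, "dy": 0, "dz": 2.5, "wx": 0, "wy": 0, "wz": 0}
    - {"jaw": 1, "dx": 10, "dy": 0, "dz": 6.5, "wx": 0, "wy": 0, "wz": 0}
    - {"jaw": 1, "dx": 17, "dy": 0, "dz": 12.4, "wx": 0, "wy": 0, "wz": 0}
    - {"jaw": 1, "dx": 24, "dy": 0, "dz": 18.2, "wx": 0, "wy": 0, "wz": 0}
    - {"jaw": 1, "dx": 28, "dy": 0, "dz": 21.6, "wx": 0, "wy": 0, "wz": 0}
    - {"jaw": 1, "dx": 28, "dy": 0, "dz": 21.6, "wx": 0, "wy": 0, "wz": 0}
    - {"jaw": 1, "dx": 28, "dy": 0, "dz": 21.6, "wx": 0, "wy": 0, "wz": 0}
    - {"jaw": 1, "dx": 28, "dy": 0, "dz": 21.6, "wx": 0, "wy": 0, "wz": 0}
  squeeze: 70

```text
time: 9.7
tool_pos: [439.1, -40.5, 429.8]
tcp_rot: [179.9, 50.1, 135.0]
ft_force: [0.1, 0.5, -0.2]
finger_gap: 25.4
```

```bash
sed -i 's/20:170,300:410/90:200,310:400/;s/fx=4,fy=4/fx=7,fy=7/' look.py; sed -i 's/\[:800\]//' look.py; python3 look.py 6
```

```text
9.7 [439.1472806  -40.53023725 429.84916749] [179.9120252   50.05793354 134.95067489] [ 0.05290162  0.52200135 -0.217482  ] 25.383497774651723 [  2.  -35.8 126.1 -41.3  58.2 -30.6]
scene g [[363.36759842  71.82127601]] tip model [[359.22793683 157.38478157]] mouth [[358.62250384 161.27739939]]
pipette [([364.3, 71.0], 0.83)]
pipette_tip [([357.7, 156.1], 0.8), ([368.2, 319.4], 0.38)]
tube_mouth [([359.2, 160.7], 0.69)]
top g [[388.4850817  218.82212228]] tip model [[371.0386426 226.551996 ]] mouth [[370.79721901 226.51176401]]
pipette [([388.3, 223.9], 0.66)]
pipette_tip []
tube_mouth []
[ 523.27409294 -124.46515614  330.33731475]
```

View pics/scene6.png

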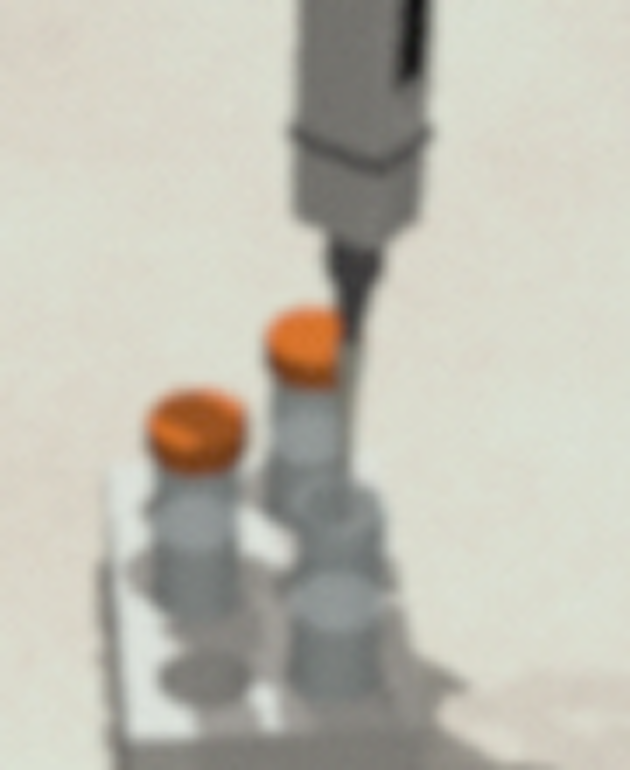

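View pics/top6.png

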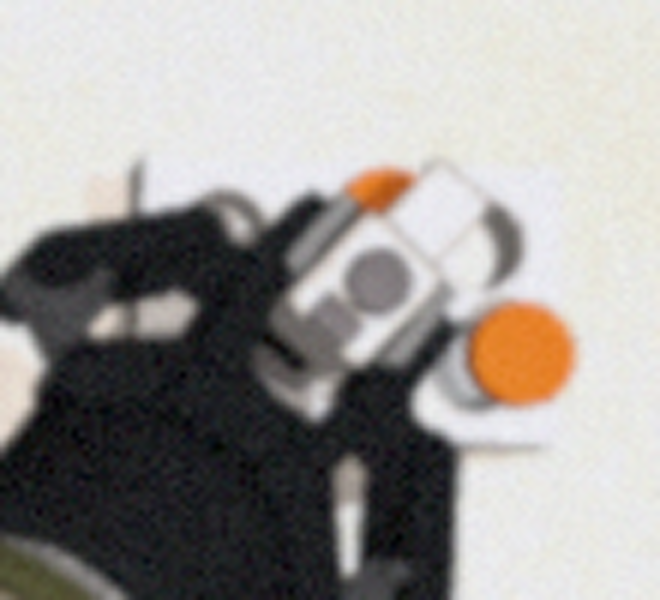

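The tip comes down at scene crop (347,485), within about 1 px (1.6 mm) of the mouth's centre at (340,508). Both capped tubes and the rack are undisturbed. I'll lower straight down 32 mm.

Call:
arm_command:
  plan:
    - {"jaw": 1, "dx": 3.8, "dy": 0, "dz": 3.2, "wx": 0, "wy": 0, "wz": 0}
    - {"jaw": 1, "dx": 7.7, "dy": 0, "dz": 6.4, "wx": 0, "wy": 0, "wz": 0}
    - {"jaw": 1, "dx": 11.5, "dy": 0, "dz": 9.6, "wx": 0, "wy": 0, "wz": 0}
    - {"jaw": 1, "dx": 15.3, "dy": 0, "dz": 12.9, "wx": 0, "wy": 0, "wz": 0}
    - {"jaw": 1, "dx": 19.2, "dy": 0, "dz": 16.1, "wx": 0, "wy": 0, "wz": 0}
    - {"jaw": 1, "dx": 23, "dy": 0, "dz": 19.3, "wx": 0, "wy": 0, "wz": 0}
    - {"jaw": 1, "dx": 24.5, "dy": 0, "dz": 20.6, "wx": 0, "wy": 0, "wz": 0}
    - {"jaw": 1, "dx": 24.5, "dy": 0, "dz": 20.6, "wx": 0, "wy": 0, "wz": 0}
    - {"jaw": 1, "dx": 24.5, "dy": 0, "dz": 20.6, "wx": 0, "wy": 0, "wz": 0}
    - {"jaw": 1, "dx": 24.5, "dy": 0, "dz": 20.6, "wx": 0, "wy": 0, "wz": 0}
  squeeze: 70

```text
time: 11.1
tool_pos: [439.2, -40.5, 397.7]
tcp_rot: [179.9, 50.0, 135.0]
ft_force: [0.1, 0.2, -1.2]
finger_gap: 24.9
```

```bash
python3 look.py 7
```

```text
11.1 [439.15451017 -40.53612908 397.66179232] [179.92063015  50.04563365 134.95722678] [ 0.09422466  0.18871667 -1.17480152] 24.866389120096358 [  2.  -34.7 128.8 -42.9  55.4 -27.6]
scene g [[362.63752758  87.34066468]] tip model [[358.65737389 169.04380377]] mouth [[358.62250384 161.27739939]]
pipette [([361.1, 87.8], 0.62)]
pipette_tip [([358.1, 166.7], 0.98), ([335.8, 190.9], 0.55)]
tube_mouth [([358.6, 161.1], 0.56)]
top g [[385.06781086 220.34498833]] tip model [[368.89473605 227.50897518]] mouth [[370.79721901 226.51176401]]
pipette [([387.0, 222.2], 0.61)]
pipette_tip []
tube_mouth [([168.8, 182.5], 0.31)]
[ 523.25936948 -124.46277515  298.1244088 ]
```

View pics/scene7.png

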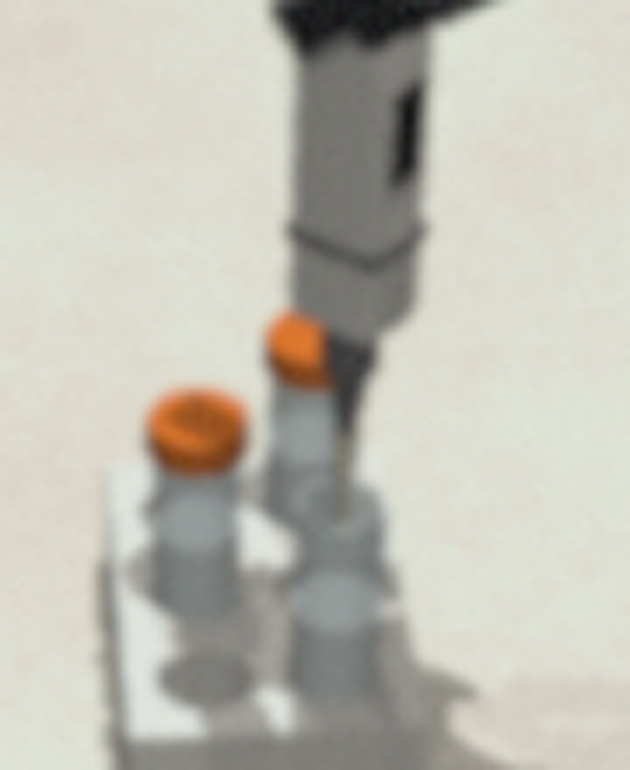

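View pics/top7.png

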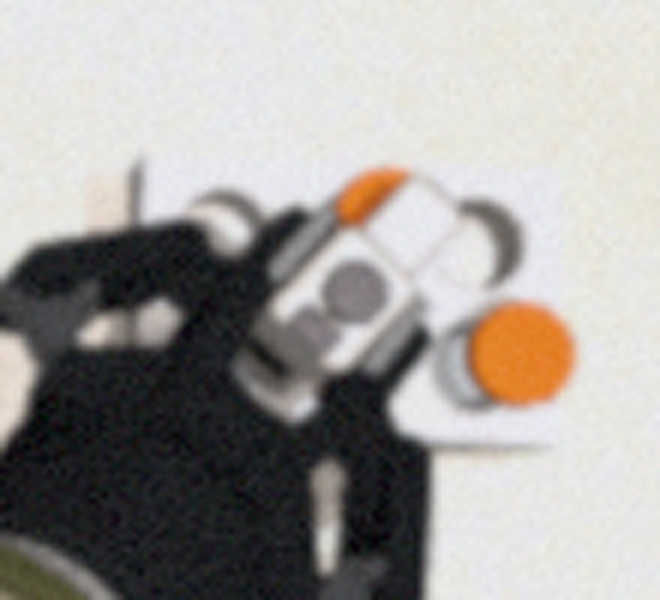

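The tip is inside the mouth: it crosses the rim near the ellipse centre at scene crop (345,500) and is visible down to about (345,520). The force reading is unchanged and the tubes are in place, so I'm handing in.

Run:
```python
from bench import *
s=sense();print(s["time"],abs(s["qd"]).max(),s["finger_gap"],s["ft_force"])
print(hand_in())
```

```text
11.5 0.13482676068398036 25.264730157038773 [-0.63636184 -0.27577554 -1.12076464]
the job is handed in; nothing more can be done
None
```

I lifted the tipped pipette out of the rest, turned it upright, and lowered its tip into the open tube. I handed in at about 11.5 s with the pipette still gripped and standing still; `hand_in()` gives no verdict.

**Final position:** by the model, the tip sits about 98 mm above the bench, roughly 20 mm below the rim and 2–3 mm off the tube's axis. The camera's tip detection in the last picture suggests a little shallower, about 15 mm below the rim. Both are inside the allowed range.

**Tilt:** the one fit of the pipette's pose in the hand, made just before lowering, gave a lean of about 0.5° from upright. Two features in that fit, at the lower end of the handle, were 4–6 px off.

**Contact and grip:** the force reading stayed at its free-air level, about 1 N, the weight of the pipette. The finger opening held at about 25 mm.

**Other objects:** the last pictures show the tubes in place. I last saw the spare pipette just after the lift and part of the tip box in the first picture over the tube. Both were in place then, and I did not check them again at the end.

**Along the way:** my first move call was refused, most likely because the rows left out some fields; nothing moved. Over the tube, joint 2 came within 1° of its limit, so I turned the hand 26° about the vertical before lowering.

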